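Reset a tripped breaker behind a push-latch cover

ROBOT

A 7-joint arm with a two-finger parallel gripper is mounted at the origin on a cart in front of the work surface, level with it; the furniture and walls round the work are solid. World frame = base frame: x ahead of the robot, y to its left, z up, the work surface at z = 0. Lengths are in m, angles in degrees, forces in N, time in s.
With the tool pointing down it reaches from about 0.4 to 0.85 m from the base axis. Payload 4.5 kg.
Tool frame: the origin (TCP) lies on the centre line of the jaws, within the pads' length; the fingertips stand 14 mm ahead of it and the grasp point (between the pads) lies 5 mm behind it; z points along the fingers, y is the line along which they close (so a half turn about z gives the same grasp; the last joint's range is limited). The gripper opens to 88 mm and grips with 3 to 60 N. Pads are 18 mm wide; open, the fingers measure 123 mm over their backs; the gripper's body (75 mm by 187 mm) begins 45 mm behind the grasp point.
Start: joints at [-74.267, 39.483, -11.15, 89.685, 9.013, 51.709, -12.324], TCP at [0.149, 0.607, 0.253] pointing down, gripper open.
Joint ranges: [-172.22, 172.22], [-26.19, 119.32], [-84.43, 86.54], [7.71, 146.69], [-57.33, 237.33], [2.42, 119.75], [-152.13, 152.13]. Speed limits (degrees/s): [147.25, 147.25, 180, 180, 180, 180, 180].

INTERFACE

Orientations are given as a 3x3 rotation matrix whose columns are the frame's x, y, z axes.
In Python, from rig import observe, imaging, arm gives the robot as it stands. The module is installed in compiled form; this text tells all that it offers.
- The arm moves only by the shell command python3 -m jog 'ROWS' [OPENING] [FORCE]. ROWS is JSON, a list that holds one entry, the list of rows, each a list of 4 numbers: the shift along the tool's x, y, z in mm, then the turn about the tool's z in degrees. In form: [[[x, y, z, twist], ...]]. A call has 1 to 12 rows; each row is the pose to reach, as a shift and turn from the pose commanded when the call began, along the tool's axes at that moment; what a row does not reach only later rows make up. A row lasts 1/12 s, in which the tool goes at most 41.7 mm and 7.16 degrees, less where a joint would pass 70% of its speed; a pose out of reach is approached as far as the arm can. A call with a gripper value outside its range is refused whole. OPENING is the gripper command: -1 is shut, 1 is fully open, values between are in proportion, set as the call begins (- or left out, the last holds). The fingers move at their own pace and stop on an object; FORCE is the grip in N (left out, the last holds). Time passes only in rows, so rows that repeat a pose let the fingers close. It gives the time, the measured TCP pose, the force, the opening and the grip force at its end, in the units of the state.
- observe(): the state, without advancing time (a new reading comes with each control period).
- imaging.snapshot(name): name is "scene" or "side" or "wrist"; returns a dict with "color" (480x640x3 uint8, red, green, blue), "intrinsics" (3x3 intrinsics, pixels), "dist_coeffs" ([k1, k2, p1, p2, k3] as OpenCV has them; the pictures are not rectified), "extrinsics" (4x4, takes a point from camera to world coordinates). Camera axes: x right, y down, z forward; pixel columns grow to the right and rows downward; lengths in m; the calibration is good to about 2 mm. A picture is of the moment at which its call begins. There is no depth.
- arm.sign_off(): hands the job in; it is judged then, once.
The state is a dict: "time": time; "joint_positions": joint angles; "dq": joint speeds; "joint_torque": joint torques, N m; "eef_pos": TCP position; "tool_rot": TCP orientation; "ft_force": force on the tool from outside, world axes, zero at the start; "moment": the same for the moment, N m; "finger_gap": finger opening in m; "finger_force": force on a finger pad.
Only numpy, scipy, OpenCV 4.12 (cv2) and the standard library are available. Lean on these libraries where they do the work, as an engineer would, in place of code of your own. Each camera call takes 0.05 s, during which the arm holds its last target. There are 200 camera calls.

TASK

A breaker in the low box bolted to the optical table has tripped. With the fingertips only, press the front edge of the box's cover so that it pops open, push the breaker button that stands out fully home like its two neighbours, then push the cover down and press it until it latches shut, and let go. Pick nothing up and leave the loose things round the box where they are.

Things in the scene. Friction and masses are not known exactly. Their poses are not given: they have to be found in the camera images.
- breaker_box: low grey breaker box bolted to the table by four ears, 131 mm deep (x) by 180 mm wide (y, 220 mm over the ears). Origin at the centre of its underside, x towards its hinged back, y to its left, z up. Its flat deck, uncovered when the cover is open, is 52 mm above the table. The hinge line runs along y at x = +56 mm, 54 mm above the table.
- cover (a joint): angle of the box's plain grey cover about its rear hinge, rad: about 0 latched shut, grows as it opens up and back, 1.83 fully open (15 degrees past upright), -0.055 pressed fully down. A damped spring always pushes it open (about 3 N at the front edge). Push-push latch: each press to the stop changes it from shut to open or back on letting go; a press well short of the stop changes nothing.
- thumb_pad (a point): middle of the ribbed pad on the cover's outer face, 16 mm behind its front edge; shut, it lies 74 mm above the table. Pressed down about 6 mm to the stop (about 3 N, then solid) and let go, the shut cover is freed and swings fully open in about 1.3 s, so the finger must get out of its way
- cover_edge (a point): middle of the front edge of the cover's flat outer face, 120 mm from the hinge line; open, it is the highest edge, about 165 mm above the table. To shut the cover, push its outer (then rear) face forward and down all the way round, press the pad to its stop and let go: it rises to 0 and stays
- cover_hinge (a point): middle of the hinge line, 54 mm above the table. Shut, the cover reaches 120 mm forward of it, is 172 mm wide, and its outer face lies 20 mm above it (20 mm behind it when upright)
- breaker_1_button (a joint): one of three push-to-reset breakers standing 46 mm apart in a row along the box's y on the deck under the cover, in any order: travel of its button, m: near 0 tripped (standing out), 0.009 pushed home; pushed straight down it moves stiffly (about 3 N) and stays where it is left
- breaker_1_top (a point): centre of the top of that breaker's round black button, 12 mm across, in a steel collar 21 mm across and 5 mm tall: 11 mm above the collar when tripped, 2 mm above it when home (deck 52 mm, collar top 57 mm above the table)
- breaker_2_button (a joint): one of three push-to-reset breakers standing 46 mm apart in a row along the box's y on the deck under the cover, in any order: travel of its button, m: near 0 tripped (standing out), 0.009 pushed home; pushed straight down it moves stiffly (about 3 N) and stays where it is left
- breaker_2_top (a point): centre of the top of that breaker's round black button, 12 mm across, in a steel collar 21 mm across and 5 mm tall: 11 mm above the collar when tripped, 2 mm above it when home (deck 52 mm, collar top 57 mm above the table)
- breaker_3_button (a joint): one of three push-to-reset breakers standing 46 mm apart in a row along the box's y on the deck under the cover, in any order: travel of its button, m: near 0 tripped (standing out), 0.009 pushed home; pushed straight down it moves stiffly (about 3 N) and stays where it is left
- breaker_3_top (a point): centre of the top of that breaker's round black button, 12 mm across, in a steel collar 21 mm across and 5 mm tall: 11 mm above the collar when tripped, 2 mm above it when home (deck 52 mm, collar top 57 mm above the table)
- driver: screwdriver lying in front of the box, handle 24 mm thick, 168 mm long; origin under its centre. Bystander, to be left alone.
- vial_c: amber vial with black cap, 29 mm across, 42 mm tall, standing to the right of the box; origin under its centre. Bystander, to be left alone.
- vial_d: amber vial with black cap, 26 mm across, 50 mm tall, standing to the right of the box; origin under its centre. Bystander, to be left alone.
- cap_screw_0: socket-head screw standing on its head in front of the box, 10 mm across, 22 mm tall; origin under its centre. Bystander, to be left alone.
- cap_screw_2: socket-head screw standing on its head in front of the box, 10 mm across, 26 mm tall; origin under its centre. Bystander, to be left alone.
- blower: blue rubber dust blower, 49 mm across, 96 mm tall; origin under its centre. Bystander, to be left alone.
- dropper: dropper bottle, 34 mm across, 102 mm tall; origin under its centre. Bystander, to be left alone.
- hex_key: flat-lying hex key, 36 x 112 mm, 4 mm thick; origin under its centre. Bystander, to be left alone.

How it is judged (in metres and radians):
On the way, in this order (a step that is already met when the one before it is completed fails the run):
1. the cover has popped open (value of joint cover above 1.3 rad), for 0.2 s.
2. the tripped breaker's button is pushed home with the cover open (value of joint breaker_2_button above 0.0075 m and value of joint cover above 1 rad), for 0.2 s.
3. the cover is latched shut and let go (value of joint cover between -0.02 and 0.03 rad and contact force between each of the arm, the fingers and cover below 0.2 N), for 0.5 s.
At the end, for the whole second after the job is handed in: the cover rests latched (between 0.02 rad below and 0.03 rad above its latched angle), all three buttons are within 1.5 mm of fully home, and every loose bystander is within 30 mm of where it stood (value of joint cover between -0.02 and 0.03 rad and value of joint each of breaker_1_button, breaker_2_button, breaker_3_button above 0.0075 m and velocity of joint cover between -0.02 and 0.02 rad/s and distance of each of driver, vial_c, vial_d, cap_screw_0, cap_screw_2, blower, dropper, hex_key from where it was at the start of the episode below 0.03 m); the robot touches nothing.
It fails at once if a loose bystander is picked up (raised by more than 15 mm) (height (world z) of any of driver, vial_c, vial_d, cap_screw_0, cap_screw_2, blower, dropper, hex_key above 0.015 m).
It fails at once if a loose bystander is shifted by more than 30 mm (distance of any of driver, vial_c, vial_d, cap_screw_0, cap_screw_2, blower, dropper, hex_key from where it was at the start of the episode above 0.03 m).
It also fails if it takes over 58 s, if anything falls off the work surface, if the arm or the gripper's body presses on something with over 40 N, if the wrist force passes 120 N, or if a joint passes its speed limit or range.

## Working session

There is one attempt and no reset: what is moved stays moved. The work goes in short steps, Python scripts to look and compute and a shell command to move; the robot and the scene stay as the last step left them, time stands still between calls to the robot, and variables do not carry over. Pictures are saved under pics/ and viewed, at most 10 in all, crops included, and the job is handed in when it is done.

```bash
mkdir -p pics; python3 - <<'E'
from rig import observe, imaging, arm
import cv2,numpy as np
s=observe()
for k,v in s.items(): print(k,np.round(v,4).tolist())
for n in ["scene","side"]:
    d=imaging.snapshot(n); cv2.imwrite(f"pics/{n}0.png",d["color"][:,:,::-1])
    print(n,d["intrinsics"],d["dist_coeffs"],np.round(d["extrinsics"],4).tolist())
E
```

```text
time 0.0
joint_positions [-74.269, 39.5333, -11.1447, 89.7431, 9.0148, 51.71, -12.3234]
dq [-0.0063, 0.0789, 0.0198, -0.0152, -0.0116, -0.057, 0.0157]
joint_torque [-0.0005, -52.7564, -1.2667, -15.3428, -0.0526, 0.0066, 0.0002]
eef_pos [0.1489, 0.6064, 0.2519]
tool_rot [[-0.9712, 0.2383, -0.0003], [0.2383, 0.9712, -0.0018], [-0.0002, -0.0018, -1.0]]
ft_force [0.5659, -0.2413, -0.0678]
moment [0.0202, 0.027, 0.0442]
finger_force 0.0
finger_gap 0.0881
scene [[488.32932199   0.         318.7389825 ]
 [  0.         488.32932199 236.9648403 ]
 [  0.           0.           1.        ]] [-0.06790871  0.          0.          0.          0.        ] [[-0.7457, -0.3222, 0.5832, 0.0151], [-0.6662, 0.3459, -0.6607, 0.5466], [0.0111, -0.8812, -0.4726, 0.4879], [0.0, 0.0, 0.0, 1.0]]
side [[539.36322759   0.         319.10773319]
 [  0.         539.36322759 244.57044707]
 [  0.           0.           1.        ]] [0.03901505 0.         0.         0.         0.        ] [[-0.9712, -0.1514, 0.1839, 0.3317], [-0.2381, 0.6457, -0.7256, 0.6519], [-0.0089, -0.7485, -0.6631, 0.7021], [0.0, 0.0, 0.0, 1.0]]
```

View pics/scene0.png

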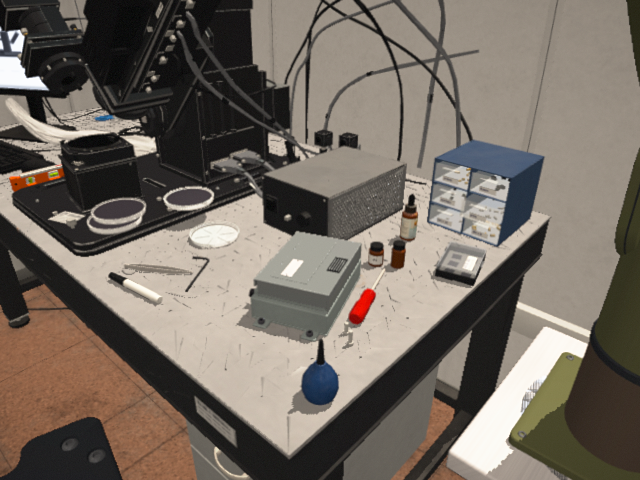

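View pics/side0.png

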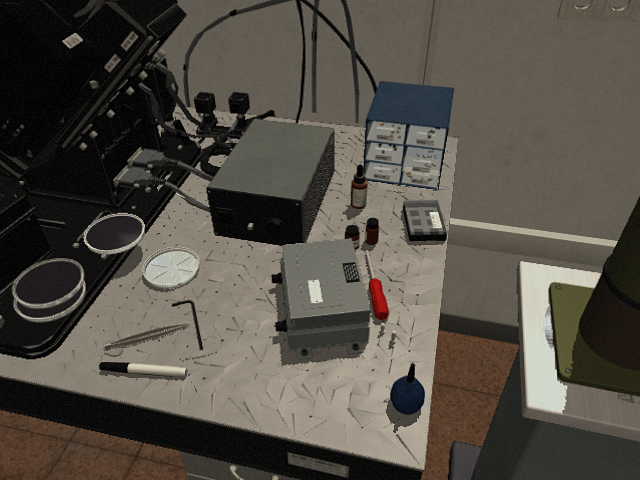

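The scene view shows the box at about (305,285), with the ribbed pad at (338,265) on its right (robot) side. The side view shows the pad at (350,271), the hinge lugs at (280,280) and (281,325), and the cover's front edge from (352,240) to (369,320). Next I'll zoom in for exact pixels.

```bash
cat > h.py <<'E'
import numpy as np,cv2
from rig import observe, imaging
def ray(d,p):
    u=cv2.undistortPoints(np.array([[p]],float),d["intrinsics"],d["dist_coeffs"])[0,0]
    E=d["extrinsics"]; return E[:3,3],E[:3,:3]@np.r_[u,1.]
def onz(d,p,z):
    o,v=ray(d,p); return o+v*(z-o[2])/v[2]
def tri(d1,p1,d2,p2):
    o1,v1=ray(d1,p1);o2,v2=ray(d2,p2)
    t=np.linalg.lstsq(np.c_[v1,-v2],o2-o1,rcond=None)[0]
    a,b=o1+v1*t[0],o2+v2*t[1]; return (a+b)/2,np.linalg.norm(a-b)
def proj(d,P):
    M=np.linalg.inv(d["extrinsics"])
    return cv2.projectPoints(np.array(P,float).reshape(-1,3),cv2.Rodrigues(M[:3,:3])[0],M[:3,3],d["intrinsics"],d["dist_coeffs"])[0][:,0]
E
python3 - <<'E'
import cv2,numpy as np
a=cv2.imread("pics/scene0.png")[225:345,240:370]; b=cv2.imread("pics/side0.png")[230:365,270:400]
A=cv2.resize(a,None,fx=4,fy=4,interpolation=cv2.INTER_CUBIC);B=cv2.resize(b,None,fx=4,fy=4,interpolation=cv2.INTER_CUBIC)
cv2.imwrite("pics/cs.png",A);cv2.imwrite("pics/cd.png",B)
E
```

```text
(no output)
```

View pics/cs.png

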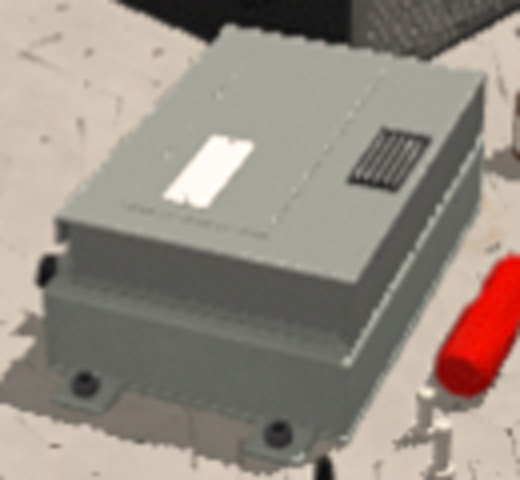

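View pics/cd.png

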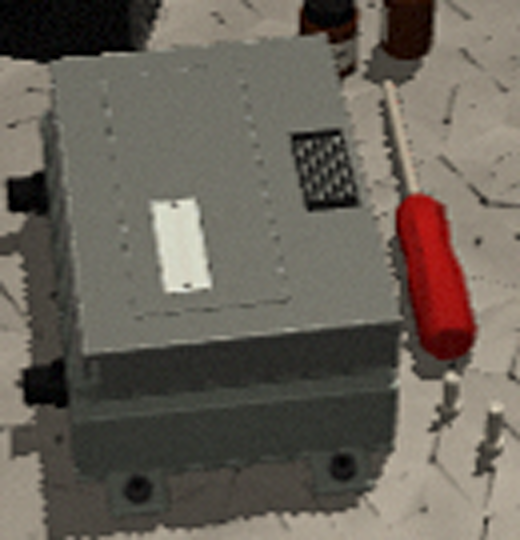

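The crops show the cover's four top corners. In the scene crop they are front-left (355,281), back-left (60,218), back-right (228,27) and front-right (484,74), with the pad at (390,160). In the side crop they are (398,320), (87,355), (53,60) and (328,38), with the pad at (324,171).

```bash
python3 - <<'E'
from h import *
S=imaging.snapshot("scene");D=imaging.snapshot("side")
fs=lambda p:np.array(p)/4-.375+[240,225]
fd=lambda p:np.array(p)/4-.375+[270,230]
a=dict(FL=(355,281),BL=(60,218),BR=(228,27),FR=(484,74),pad=(390,160))
b=dict(FL=(398,320),BL=(87,355),BR=(53,60),FR=(328,38),pad=(324,171))
P={}
for k in a:
    P[k],e=tri(S,fs(a[k]),D,fd(b[k])); print(k,P[k].round(4),round(e,4),onz(S,fs(a[k]),.074).round(4),onz(D,fd(b[k]),.074).round(4))
m=lambda p,q:(P[p]+P[q])/2
for x,y in (("FL","BL"),("FR","BR"),("BR","BL"),("FR","FL")):
    d=P[y]-P[x];print(x,y,np.linalg.norm(d[:2]),np.degrees(np.arctan2(d[1],d[0])))
W=imaging.snapshot("wrist");cv2.imwrite("pics/w0.png",W["color"][:,:,::-1]);print(W["extrinsics"].round(3).tolist(),W["intrinsics"][0])
E
```

```text
FL [0.3946 0.0941 0.0748] 0.001 [0.3955 0.0926 0.074 ] [0.3947 0.094  0.074 ]
BL [0.5067 0.1382 0.0738] 0.0006 [0.5067 0.1379 0.074 ] [0.5067 0.1387 0.074 ]
BR [ 0.5669 -0.0178  0.0764] 0.0004 [ 0.57   -0.0207  0.074 ] [ 0.5679 -0.0207  0.074 ]
FR [ 0.4523 -0.0586  0.078 ] 0.0008 [ 0.4568 -0.0653  0.074 ] [ 0.4532 -0.0627  0.074 ]
pad [0.438  0.0222 0.0765] 0.0008 [0.4408 0.0184 0.074 ] [0.4385 0.0202 0.074 ]
FL BL 0.1204715359372477 21.42794513554764
FR BR 0.12166534995075312 19.634755048852668
BR BL 0.16713795225155728 111.11443222146913
FR FL 0.16334115197261062 110.70926843951575
[[0.239, 0.925, 0.297, 0.073], [0.971, -0.227, -0.073, 0.627], [-0.0, 0.306, -0.952, 0.384], [0.0, 0.0, 0.0, 1.0]] [388.22911442   0.         312.4987306 ]
```

```bash
cat >> h.py <<'E'
O=np.array([.4852,.0382]); YAW=np.radians(21.2)
BX=np.array([np.cos(YAW),np.sin(YAW)]); BY=np.array([-BX[1],BX[0]])
def row(x,y,tip):
    "box mm, fingertip z mm -> tool-axis shift mm, twist deg (tool x to -BX)"
    s=observe();R=np.array(s["tool_rot"]);p=O+BX*x/1e3+BY*y/1e3
    d=R.T@(np.r_[p,tip/1e3+.014]-s["eef_pos"])*1e3
    a=np.degrees(np.arctan2(*(-BX[::-1]))-np.arctan2(R[1,0],R[0,0]))
    return np.r_[d,-((a+180)%360-180)].round(1)
def where():
    s=observe();e=np.array(s["eef_pos"]);q=e[:2]-O
    print("t",round(s["time"],2),"box",np.round([q@BX*1e3,q@BY*1e3],1),"tip",round((e[2]-.014)*1e3,1),"F",np.round(s["ft_force"],1),"gap",round(s["finger_gap"],3))
E
python3 - <<'E'
from h import *
where();print(row(-48,0,150))
S=imaging.snapshot("scene");D=imaging.snapshot("side")
tb=lambda P:np.r_[(P[:2]-O)@BX,(P[:2]-O)@BY,P[2]].round(3)
# instrument: front-top corners (near-left, near-right) scene (264,203),(318,243 bottom) etc.
print("bottom",tb(onz(D,(303,241),0)),tb(onz(D,(216,234),0)))
print("top near robot",tb(tri(S,(406,164),D,(335,126))[0]),"top front",tb(tri(S,(320,199),D,(302,201))[0]),tb(tri(S,(264,200),D,(211,185))[0]))
E
```

```text
t 0.25 box [-107.9  651.6] tip 238.4 F [-0.2  0.8 -0.1] gap 0.088
[-422.7 -499.4   88.8  -35. ]
bottom [ 0.013 -0.174  0.   ] [ 0.184 -0.22   0.   ]
top near robot [-0.081 -0.385  0.127] top front [ 0.019 -0.112  0.139] [ 0.191 -0.251  0.07 ]
```

```bash
python3 -m jog '[[[-27,-32,0,-3],[-54,-64,0,-6],[-81,-96,0,-9],[-108,-128,0,-12],[-135,-160,0,-15],[-162,-192,0,-18],[-189,-224,0,-21],[-216,-256,0,-24],[-243,-288,0,-27],[-270,-320,0,-30],[-297,-352,0,-33],[-316,-374,0,-35]]]' -1 20; python3 -c "
from h import *
where();print(row(-48,0,150))"
```

```text
time: 1.35
eef_pos: [0.3677, 0.1649, 0.2528]
tool_rot: [[-0.932, -0.361, 0.0], [-0.361, 0.932, -0.001], [0.0, -0.001, -1.0]]
ft_force: [-0.1, -0.3, -0.1]
finger_gap: 0.0105
finger_force: 0.0
t 1.35 box [-63.7 160.7] tip 238.8 F [-0.1 -0.3 -0.1] gap 0.011
[ -15.8 -160.5   89.    -0. ]
```

```bash
python3 -m jog '[[[-4,-40,15,0],[-8,-80,30,0],[-12,-120,45,0],[-16,-160,60,0],[-16,-160,60,0],[-16,-160,60,0]]]'; python3 -c "
from h import *
where();print(row(-48,0,76))
W=imaging.snapshot('wrist');cv2.imwrite('pics/w1.png',W['color'][:,:,::-1])
b=lambda x,y,z:np.r_[O+BX*x/1e3+BY*y/1e3,z/1e3]
print(proj(W,[b(-48,0,74),b(-64,86,74),b(-64,-86,74)]).round(1))"
```

```text
time: 1.85
eef_pos: [0.44, 0.0223, 0.1918]
tool_rot: [[-0.935, -0.356, -0.001], [-0.356, 0.935, -0.001], [0.002, -0.001, -1.0]]
ft_force: [-0.5, 0.4, -0.5]
finger_gap: 0.0002
finger_force: 0.0
t 1.85 box [-47.9   1.5] tip 177.8 F [-0.5  0.4 -0.5] gap 0.0
[-1.000e-01 -1.500e+00  1.018e+02 -4.000e-01]
[[308.6 241.8]
 [438.6 217.9]
 [178.3 219.5]]
```

View pics/w1.png

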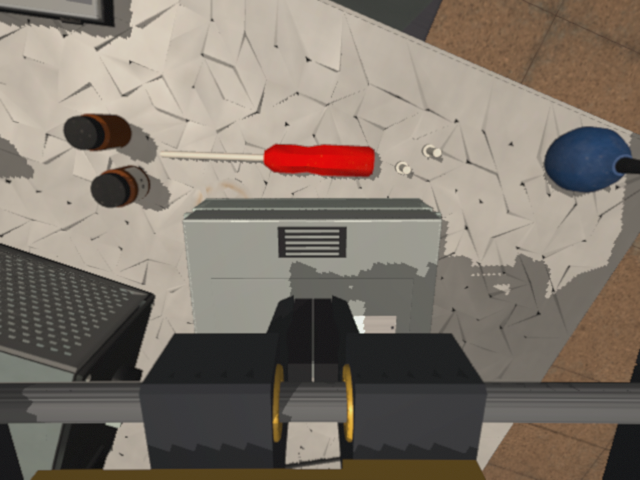

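The wrist view shows the pad centred at (312,242) against a predicted (309,242). The box is therefore about 2 mm further to its left than I estimated, and I'll shift the origin. Now I press.

```bash
sed -i 's/^O=.*/O=np.array([.4846,.0398])/' h.py; python3 -m jog '[[[0,1,30,0],[0,1,60,0],[0,1,90,0],[0,1,98,0],[0,1,102,0],[0,1,105,0],[0,1,107,0],[0,1,108,0],[0,1,108,0]]]'; python3 -c "
from h import *
where()"
```

```text
time: 2.65
eef_pos: [0.4394, 0.0269, 0.0855]
tool_rot: [[-0.932, -0.363, 0.001], [-0.363, 0.932, 0.001], [-0.002, 0.001, -1.0]]
ft_force: [-1.4, 2.1, 2.9]
finger_gap: 0.0002
finger_force: 1.5Traceback (most recent call last):
  File "<string>", line 2, in <module>
    from h import *
  File "h.py", line 16, in <module>
    BX=np.array([np.cos(YAW),np.sin(YAW)]); BY=np.array([-BX[1],BX[0]])
                        ^^^
NameError: name 'YAW' is not defined
```

```bash
sed -i 's/^O=.*/O=np.array([.4846,.0398]); YAW=np.radians(21.2)/' h.py; python3 -m jog '[[[0,0,1,0],[0,0,2,0],[0,0,3,0],[0,0,4,0],[0,0,5,0],[0,0,5,0]]]'; python3 -c "
from h import *
where()"
```

```text
time: 3.15
eef_pos: [0.4393, 0.0262, 0.0812]
tool_rot: [[-0.932, -0.362, 0.002], [-0.362, 0.932, 0.0], [-0.002, -0.0, -1.0]]
ft_force: [-4.4, 2.9, 25.6]
finger_gap: 0.0005
finger_force: 13.0
t 3.15 box [-47.1   3.7] tip 67.2 F [-4.4  2.9 25.6] gap 0.0
```

```bash
python3 -m jog '[[[0,0,-40,0],[10,0,-78,0],[25,0,-115,0],[45,0,-150,0],[55,0,-180,0],[55,0,-180,0],[55,0,-180,0],[55,0,-180,0],[55,0,-180,0],[55,0,-180,0],[55,0,-180,0],[55,0,-180,0]]]'; python3 -m jog '[[[0,0,0,0],[0,0,0,0],[0,0,0,0],[0,0,0,0],[0,0,0,0],[0,0,0,0],[0,0,0,0],[0,0,0,0]]]'; python3 -c "
from h import *
where()
W=imaging.snapshot('wrist');cv2.imwrite('pics/w2.png',W['color'][:,:,::-1])
S=imaging.snapshot('scene');cv2.imwrite('pics/s2.png',S['color'][:,:,::-1])
c=cv2.resize(S['color'][180:345,230:380,::-1],None,fx=3,fy=3,interpolation=cv2.INTER_CUBIC)
D=imaging.snapshot('side');c2=cv2.resize(D['color'][180:345,265:380,::-1],None,fx=3,fy=3,interpolation=cv2.INTER_CUBIC)
cv2.imwrite('pics/c2.png',np.hstack([c,c2]))"
```

```text
time: 4.15
eef_pos: [0.3877, 0.0063, 0.259]
tool_rot: [[-0.932, -0.362, -0.002], [-0.362, 0.932, 0.0], [0.001, 0.001, -1.0]]
ft_force: [0.8, 1.2, -1.3]
finger_gap: 0.0004
finger_force: 0.0
time: 4.82
eef_pos: [0.3879, 0.0061, 0.2597]
tool_rot: [[-0.932, -0.362, 0.0], [-0.362, 0.932, 0.0], [-0.0, 0.0, -1.0]]
ft_force: [-0.2, 0.2, 0.2]
finger_gap: 0.0004
finger_force: 0.0
t 4.82 box [-102.4    3.5] tip 245.7 F [-0.2  0.2  0.2] gap 0.0
```

View pics/w2.png

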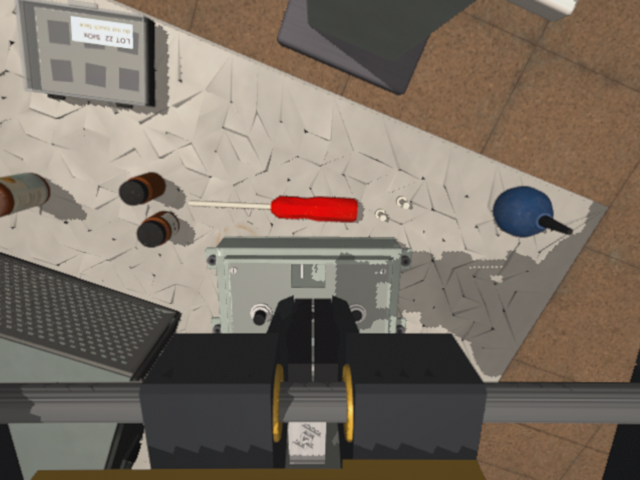

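View pics/c2.png

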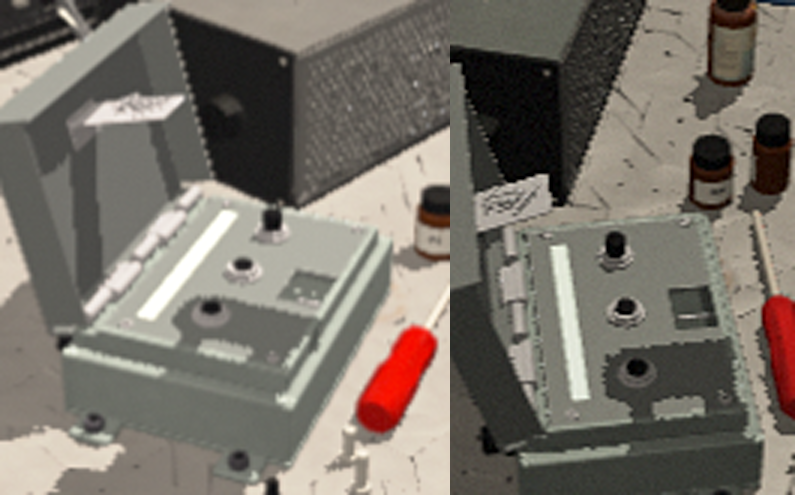

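The cover is open. The tripped button is the far one on the box's right, with its top at (272,213) in the scene half of the crop and (165,239) in the side half. A white card sticks out of the cover's inner face, so I'll triangulate both.

```bash
python3 - <<'E'
from h import *
S=imaging.snapshot("scene");D=imaging.snapshot("side")
fs=lambda p:np.array(p)/3-.333+[230,180]
fd=lambda p:np.array(p)/3-.333+[265,180]
tb=lambda P:(np.r_[(P[:2]-O)@BX,(P[:2]-O)@BY,P[2]]*1e3).round(1)
for n,a,b in [("trip",(272,212),(165,237)),("mid",(242,264),(175,306)),("near",(210,306),(186,368)),
 ("cardtip",(185,97),(101,178)),("cardtip2",(165,122),(101,203)),("cardback",(75,128),(27,224)),("cardback2",(108,98),(30,190)),("collar mid",(242,272),(177,313)),("slot",(312,286),(243,307))]:
    P,e=tri(S,fs(a),D,fd(b));print(n,tb(P),round(e*1e3,1),tb(onz(S,fs(a),.068)),tb(onz(D,fd(b),.068)))
print(row(-102,3,245))
E
```

```text
trip [ -4.  -46.5  69.1] 0.6 [ -3.4 -47.7  68. ] [ -4.4 -48.   68. ]
mid [-3.6  0.2 60.4] 0.1 [-8.1 11.6 68. ] [-2.6  7.7 68. ]
near [-3.4 46.5 60.6] 1.0 [-7.7 56.1 68. ] [-2.2 53.7 68. ]
cardtip [ 33.4  -9.1 151.4] 0.8 [ 104.9 -171.5   68. ] [  26.8 -104.6   68. ]
cardtip2 [ 36.2   7.2 145.6] 4.2 [ 101.8 -132.    68. ] [ 29.1 -82.3  68. ]
cardback [ 76.9  25.5 147. ] 13.3 [ 151.8 -102.6   68. ] [ 73.4 -70.1  68. ]
cardback2 [ 72.3  -0.2 151. ] 6.5 [ 152.  -150.9   68. ] [ 69.7 -99.7  68. ]
collar mid [-4.4  2.1 56.5] 0.1 [-11.1  19.2  68. ] [-3.  13.1 68. ]
slot [-42.9  -2.9  52.4] 2.3 [-50.7  18.5  68. ] [-39.4  13.5  68. ]
[-0.4 -0.5  0.7  0. ]
```

```bash
python3 - <<'E'
from h import *
S=imaging.snapshot("scene");D=imaging.snapshot("side");W=imaging.snapshot("wrist")
fs=lambda p:np.array(p)/3-.333+[230,180]
fd=lambda p:np.array(p)/3-.333+[265,180]
tb=lambda P:(np.r_[(P[:2]-O)@BX,(P[:2]-O)@BY,P[2]]*1e3).round(1)
print("bot",tb(onz(S,fs((297,205)),0)),tb(onz(D,fd((113,205)),0)))
for z in (.08,.1,.12): print(z,"top S",tb(onz(S,fs((297,52)),z)),"W",tb(onz(W,(180,315),z)))
P,e=tri(S,fs((297,52)),W,(180,315));print(tb(P),e)
# far corner of top (right side of top face in wrist view)
P,e=tri(S,(406,164),W,(0,253));print(tb(P),e)
E
```

```text
bot [  24.9 -174.6    0. ] [  16.2 -155.2    0. ]
0.08 top S [  51.5 -244.6   80. ] W [ -14.3 -113.7   80. ]
0.1 top S [  36.5 -201.1  100. ] W [ -25.  -106.1  100. ]
0.12 top S [  21.5 -157.6  120. ] W [-35.6 -98.5 120. ]
[-22.1 -91.5 141.8] 0.044664035693563975
[-118.1 -150.8  207.4] 0.0020519524332961083
```

```bash
python3 -m jog '[[[-31,-14,0,0],[-62,-29,0,0],[-93,-43,0,0],[-93,-43,20,0],[-93,-43,60,0],[-93,-43,100,0],[-93,-43,140,0],[-93,-43,165,0],[-93,-43,170,0],[-93,-43,170,0],[-93,-43,170,0]]]'; python3 -c "
from h import *
where();print(row(-9,-40,59))"
```

```text
time: 6.13
eef_pos: [0.4907, -0.0001, 0.0905]
tool_rot: [[-0.932, -0.362, 0.001], [-0.362, 0.932, 0.0], [-0.001, -0.0, -1.0]]
ft_force: [-0.5, 0.3, -0.8]
finger_gap: 0.0004
finger_force: 0.0
t 6.13 box [ -8.7 -39.4] tip 76.5 F [-0.5  0.3 -0.8] gap 0.0
[ 0.3 -0.6 17.5  0. ]
```

```bash
python3 -m jog '[[[0,-1,4,0],[0,-1,8,0],[0,-1,11,0],[0,-1,14,0],[0,-1,16,0],[0,-1,18,0],[0,-1,20,0],[0,-1,21,0],[0,-1,21,0]]]'; python3 -c "
from h import *
where();print(row(-9,-40,59))"
```

```text
time: 6.88
eef_pos: [0.4918, -0.0015, 0.0726]
tool_rot: [[-0.932, -0.362, 0.006], [-0.362, 0.932, -0.002], [-0.005, -0.003, -1.0]]
ft_force: [-4.6, -0.9, 43.9]
finger_gap: -0.0002
finger_force: 22.4
t 6.88 box [ -8.2 -41.1] tip 58.6 F [-4.6 -0.9 43.9] gap -0.0
[ 0.8  1.1 -0.4  0. ]
```

```bash
python3 -m jog '[[[0,0,-40,0],[0,0,-80,0],[0,0,-120,0],[0,0,-160,0],[0,0,-200,0],[-30,10,-200,0],[-70,20,-200,0],[-110,30,-200,0],[-150,41,-200,0],[-154,41,-200,0],[-154,41,-200,0],[-154,41,-200,0]]]'; python3 -c "
from h import *
where();print(row(145,0,135))
S=imaging.snapshot('scene');D=imaging.snapshot('side')
c=cv2.resize(S['color'][150:345,220:380,::-1],None,fx=2.5,fy=2.5,interpolation=cv2.INTER_CUBIC)
c2=cv2.resize(D['color'][150:345,225:380,::-1],None,fx=2.5,fy=2.5,interpolation=cv2.INTER_CUBIC)
cv2.imwrite('pics/c3.png',np.hstack([c,c2]))"
```

```text
time: 7.88
eef_pos: [0.618, 0.0922, 0.2676]
tool_rot: [[-0.932, -0.362, -0.003], [-0.362, 0.932, -0.001], [0.003, -0.0, -1.0]]
ft_force: [-0.4, -1.2, 0.6]
finger_gap: 0.0004
finger_force: 0.0
t 7.88 box [143.3   0.6] tip 253.6 F [-0.4 -1.2  0.6] gap 0.0
[ -2.   -0.6 118.6   0. ]
```

View pics/c3.png

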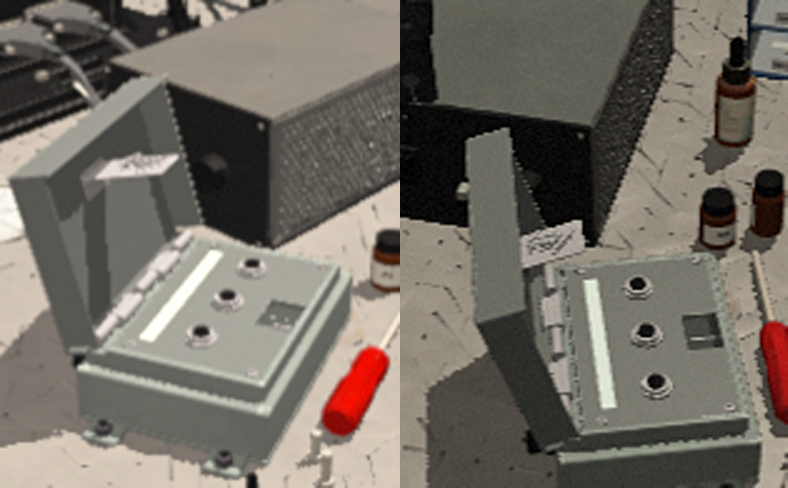

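The crop shows all three buttons equally low at (252,266), (227,296) and (200,332), and the cover still fully open. Now I go down behind the cover and work out the closing arc.

```bash
python3 - <<'E'
from h import *
for n in("scene","side"): print(proj(imaging.snapshot(n),[observe()["eef_pos"]]).round(0))
for th in range(105,-1,-5):
    t=np.radians(th); r=80+24*min(1,(105-th)/75)
    x=56-r*np.cos(t)+20*np.sin(t)+9; z=54+r*np.sin(t)+20*np.cos(t)
    if th>=90: x=56-120*np.cos(t)+20*np.sin(t)+9
    print(th,round(x),round(z),"tool row from (145,135):",round(145-x),round(135-z))
E
python3 -m jog '[[[-1,0,40,0],[-2,0,80,0],[-2,0,110,0],[-2,0,118,0],[-2,0,118,0],[-2,0,118,0]]]'; python3 -c "
from h import *
where()"
```

```text
[[223. 135.]]
[[217. 186.]]
105 115 126 tool row from (145,135): 30 9
100 106 131 tool row from (145,135): 39 4
95 95 135 tool row from (145,135): 50 0
90 85 139 tool row from (145,135): 60 -4
85 77 142 tool row from (145,135): 68 -7
80 69 144 tool row from (145,135): 76 -9
75 61 146 tool row from (145,135): 84 -11
70 53 147 tool row from (145,135): 92 -12
65 44 147 tool row from (145,135): 101 -12
60 35 146 tool row from (145,135): 110 -11
55 26 144 tool row from (145,135): 119 -9
50 18 142 tool row from (145,135): 127 -7
45 9 138 tool row from (145,135): 136 -3
40 1 134 tool row from (145,135): 144 1
35 -7 129 tool row from (145,135): 152 6
30 -15 123 tool row from (145,135): 160 12
25 -21 116 tool row from (145,135): 166 19
20 -26 108 tool row from (145,135): 171 27
15 -30 100 tool row from (145,135): 175 35
10 -34 92 tool row from (145,135): 179 43
5 -37 83 tool row from (145,135): 182 52
0 -39 74 tool row from (145,135): 184 61
time: 8.58
eef_pos: [0.6216, 0.0934, 0.1519]
tool_rot: [[-0.932, -0.361, 0.001], [-0.361, 0.932, 0.001], [-0.001, 0.0, -1.0]]
ft_force: [-0.1, -0.3, 0.6]
finger_gap: 0.0004
finger_force: 0.0
t 8.58 box [147.1   0.4] tip 137.9 F [-0.1 -0.3  0.6] gap 0.0
```

```bash
python3 -m jog '[[[20,0,0,0],[32,0,0,0],[41,0,0,0],[50,0,0,0],[60,0,-4,0],[68,0,-7,0],[76,0,-9,0],[84,0,-11,0],[92,0,-12,0],[101,0,-12,0],[110,0,-11,0],[110,0,-11,0]]]'; python3 -c "
from h import *
where()"
```

```text
time: 9.58
eef_pos: [0.5169, 0.0529, 0.1619]
tool_rot: [[-0.932, -0.362, -0.002], [-0.362, 0.932, -0.001], [0.002, -0.0, -1.0]]
ft_force: [1.6, 2.2, -0.4]
finger_gap: 0.0004
finger_force: 0.8
t 9.58 box [34.8  0.5] tip 147.9 F [ 1.6  2.2 -0.4] gap 0.0
```

```bash
python3 -m jog '[[[9,0,2,0],[17,0,4,0],[26,0,8,0],[34,0,12,0],[42,0,17,0],[50,0,23,0],[56,0,30,0],[61,0,38,0],[65,0,46,0],[69,0,54,0],[73,0,63,0],[75,0,68,0]]]'; python3 -c "
from h import *
where();print(row(-45,0,72))"
```

```text
time: 10.58
eef_pos: [0.4483, 0.0265, 0.0934]
tool_rot: [[-0.932, -0.362, -0.0], [-0.362, 0.932, -0.0], [0.0, 0.0, -1.0]]
ft_force: [3.0, 1.8, 2.3]
finger_gap: 0.0005
finger_force: 1.4
t 10.58 box [-38.6   0.7] tip 79.4 F [3.  1.8 2.3] gap 0.001
[ 6.4 -0.7  7.4  0. ]
```

The finger is in contact at about 3 N with the cover nearly shut. Now I press to the stop.

```bash
python3 -m jog '[[[2,0,3,0],[4,0,6,0],[5,0,8,0],[5,0,10,0],[5,0,12,0],[5,0,13,0],[5,0,14,0],[5,0,14,0]]]'; python3 -c "
from h import *
where()"
```

```text
time: 11.25
eef_pos: [0.4435, 0.0244, 0.0814]
tool_rot: [[-0.932, -0.362, 0.001], [-0.362, 0.932, -0.001], [-0.001, -0.001, -1.0]]
ft_force: [-3.4, 0.4, 29.4]
finger_gap: 0.0003
finger_force: 14.8
t 11.25 box [-43.9   0.5] tip 67.4 F [-3.4  0.4 29.4] gap 0.0
```

```bash
python3 -m jog '[[[0,0,-8,0],[0,0,-20,0],[0,0,-40,0],[0,0,-75,0],[5,0,-110,0],[20,0,-145,0],[20,0,-145,0],[20,0,-145,0],[20,0,-145,0],[20,0,-145,0],[20,0,-145,0],[20,0,-145,0]]]'; python3 -c "
from h import *
where()
S=imaging.snapshot('scene');D=imaging.snapshot('side')
c=cv2.resize(S['color'][200:420,220:430,::-1],None,fx=2,fy=2,interpolation=cv2.INTER_CUBIC)
c2=cv2.resize(D['color'][200:420,235:425,::-1],None,fx=2,fy=2,interpolation=cv2.INTER_CUBIC)
cv2.imwrite('pics/c4.png',np.hstack([c,c2]))"
```

```text
time: 12.25
eef_pos: [0.4249, 0.0175, 0.2237]
tool_rot: [[-0.932, -0.362, -0.002], [-0.362, 0.932, -0.0], [0.002, 0.001, -1.0]]
ft_force: [0.1, -0.8, 0.5]
finger_gap: 0.0004
finger_force: 0.0
t 12.25 box [-63.7   0.9] tip 209.7 F [ 0.1 -0.8  0.5] gap 0.0
```

View pics/c4.png

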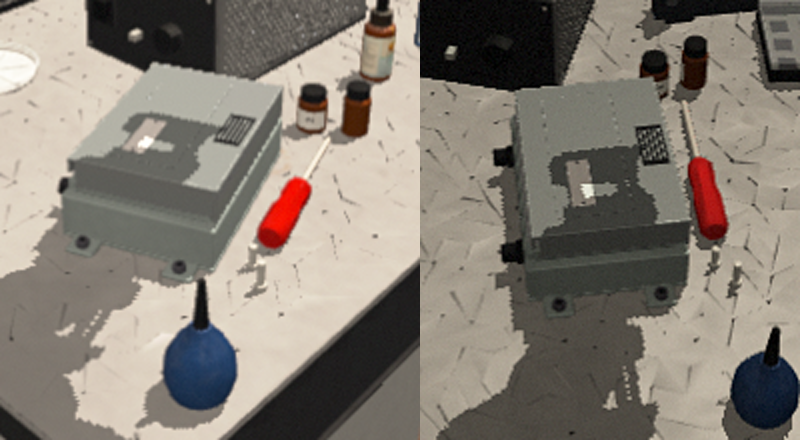

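Both views show the cover shut, with the pad at (236,129) in the scene half and (652,145) in the side half, and the bystanders still in place. I'll let it settle, compare the pad position with the start picture, and hand in if it matches.

```bash
python3 -m jog '[[[0,0,0,0],[0,0,0,0],[0,0,0,0],[0,0,0,0],[0,0,0,0],[0,0,0,0],[0,0,0,0],[0,0,0,0]]]' >/dev/null; python3 - <<'E'
from h import *
from rig import arm
g=cv2.imread("pics/scene0.png"); n=imaging.snapshot("scene")["color"][:,:,::-1].copy()
t=g[250:285,322:352]; r=cv2.matchTemplate(n[235:300,307:367],t,cv2.TM_CCOEFF_NORMED)
_,v,_,l=cv2.minMaxLoc(r);sh=np.array(l)-15;print(v,sh)
if abs(sh).max()<=1: print(arm.sign_off())
E
```

```text
0.9209403395652771 [0 0]
the job is handed in; nothing more can be done
None
```

The job is handed in: I popped the cover open, pushed the tripped breaker (the right-hand one) home, and latched the cover shut, with no loose item visibly moved, at about 13 s of the 58 s allowed; the hand-in gave no verdict.

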